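Pull out and lock the bottle holder, then stand the bottle in it

TASK

On the packing bench, slide the bottle holder's telescoping arm out until its orange lock button clicks up through the hole in the tube. Then stand the amber bottle with the yellow cap upright in the cup at the end of the locked arm, setting it down rather than dropping it. Leave the white bottle, the tape roll and the instrument tray where they are, and do not knock any bottle over.

Things in the scene. Friction and masses are not known exactly. Their poses are not given: they have to be found in the camera images.
- holder: Telescoping bottle holder, fixed to the bench. Origin on the bench under the mouth of its grey outer tube; +x is the way the arm pulls out, z up. White base plate 220 x 90 x 8 mm; outer tube 34 mm wide, x -200 to 0 mm, top 60 mm high. The arm slides along y = 0: inner tube 25 mm wide, top 56 mm high, then a blue upright push plate, a bracket (top 48 mm high) and an open aluminium cup.
- slide_arm (a joint): How far the arm is slid out, in m: 0 fully in, locks at 0.100, hard end stop at 0.1015. It starts between 0 and 0.04. Sliding takes 3 to 6 N along the holder's +x; it stays where it is left. The arm weighs 0.45 kg.
- lock (a joint): Height of the lock button above its pressed-in position, in m: 0 while held down inside the tube, 0.010 when sprung out through the hole. A spring (about 4 N) clicks it out by itself when the arm reaches 0.100; it then holds the arm. Pressing it back down would free the arm.
- lock_hole (a point): Centre of the 17 x 17 mm hole in the top of the outer tube (60 mm above the bench, 25 mm behind the tube's mouth) where the orange button, 14 mm across, stands 7 mm proud when locked. Before that the hole shows only the arm's aluminium.
- push_plate (a point): On the blue push plate's inner face (towards the tube), on its centre line, 90 mm above the bench. The plate is 8 mm thick along the holder's x, 64 mm wide, top edge 115 mm high; above the inner tube (56 mm) the face is free to be pushed along +x. With the arm fully in it is 56 mm beyond the tube's mouth. It moves with the arm; axes as the holder's.
- cup_floor (a point): Centre of the cup's inner floor, 13 mm above the bench. The cup is round, 68 mm inside, 74 mm outside, its rim 60 mm above the bench; open at the top. Its centre is 94 mm beyond push_plate along the holder's +x (86 mm from the plate's outer face). Moves with the arm.
- amber_bottle: The bottle to stand in the cup: amber, with yellow label and yellow cap, 140 mm tall, 0.14 to 0.28 kg, closed. Body 50 mm in diameter, straight up to 110 mm, then a shoulder and a cap 32 mm in diameter from 122 to 140 mm. It starts upright. Origin at the centre of its underside, z up along it.
- white_bottle: Bystander: same shape as the amber bottle, white with blue label and blue cap. Origin at the centre of its underside. Leave it standing.
- tape_roll: Bystander: green roll of tape lying flat, 90 mm outside, 64 mm inside, 25 mm high. Origin at the centre of its underside.
- instrument_tray: Bystander: shallow aluminium tray 110 x 200 x 35 mm with instruments. Origin at the centre of its underside.
Not all that is in view belongs to the job. Leave any pink look-alike of the amber_bottle alone.

How it is judged:
By the outcome, as a careful person would: the job done as asked, in the order asked, and still so for the second after the job is handed in, with the robot touching nothing.
It also fails if it takes over 61 s, if anything falls off the work surface, if the arm or the gripper's body presses on something with over 40 N, if the wrist force passes 120 N, or if a joint passes its speed limit or range.

ROBOT

A 6-joint arm with a two-finger parallel gripper is mounted at the origin on the work surface. World frame = base frame: x ahead of the robot, y to its left, z up, the work surface at z = 0. Lengths are in m, angles in rad, forces in N, time in s.
With the tool pointing down it reaches from about 0.275 to 0.75 m from the base axis. Payload 10.2 kg.
Tool frame: the origin (TCP) lies between the finger pads; the fingertips stand 25 mm ahead of it and the grasp point (between the pads) lies 6 mm ahead of it; y points along the fingers, x is the direction in which the jaws open and shut, and the axes are right-handed (so a half turn about y gives the same grasp; the last joint's range is limited). The gripper opens to 85 mm and grips with 20 to 120 N. Pads are 22 mm wide; open, the fingers measure 114 mm over their backs; the gripper's body (76 mm by 85 mm) begins 54 mm behind the grasp point. The pads swing forward as they close: fully open they stand 13 mm farther back than shut.
Start: joints at [1.001, 0.313, 1.498, -0, 1.331, -0.223], TCP at [0.178, 0.494, 0.256] pointing down, gripper open.
Joint ranges: [-2.94, 2.94], [-0.97, 2.17], [0.19, 2.56], [-1.23, 4.37], [0.02, 3.11], [-2.88, 2.88]. Speed limits (rad/s): [2.39, 2.39, 3.01, 3.14, 3.14, 3.14].

INTERFACE

Orientations are given as [roll, pitch, yaw] about the fixed x, y, z axes, in that order (R = Rz(yaw) Ry(pitch) Rx(roll)).
In Python, from station import get_obs, capture, get_calibration, order, look_for, trace, mark_of gives the robot as it stands. The module is installed in compiled form; this text tells all that it offers.
- The arm moves only by the shell command python3 -m inch 'ROWS' [FORCE]. ROWS is JSON, a list that holds one entry, the list of rows, each a list of 7 numbers: the finger opening in mm, from 0 to 85.4, then the shift along the tool's x, y, z in mm, then the turn, a rotation vector about the tool's x, y, z in degrees. A call has 1 to 12 rows; each row shifts and turns the commanded pose from where the row before left it, along the tool's axes as they then stand; what a row does not reach is not made up. A row lasts 1/12 s, in which the tool goes at most 41.7 mm and 7.16 degrees, less where a joint would pass 70% of its speed; a pose out of reach is approached as far as the arm can. A call is refused whole if a number of a shift passes 41.7 or a number of a turn 7.16, either way. A call with a gripper value outside its range is refused whole. The fingers move at their own pace and stop on an object; FORCE is the grip in N (left out, the last holds). Time passes only in rows, so rows that do not move let the fingers close. It gives the time, the measured TCP pose, the force and the opening at its end, in the units of the state.
- get_obs(): the state, without advancing time (a new reading comes with each control period).
- capture(name): name is "scene" or "top" or "wrist"; returns the picture (384x512x3 uint8, blue, green, red); there is no depth.
- get_calibration(name): a dict with "intrinsics" (3x3 intrinsics, pixels), "k1" (the pictures are not rectified: a ray, as slopes to the right and down, at radius r is drawn at 1 + k1 r^2 times it, then the intrinsics apply), "rvec" (rotation vector, rad) and "tvec" (3), from world to camera coordinates, as OpenCV has them. Camera axes: x right, y down, z forward; pixel columns grow to the right and rows downward; lengths in m; the calibration is good to about 2 mm. A picture is of the moment at which its call begins: read the wrist's pose just before it. get_calibration takes no time and is no camera call; for the wrist camera it gives the pose at the moment of the call.
- order.close_job(): hands the job in, once; it reports no verdict.
Trained networks look in the newest picture that a camera, given by its name, has taken for a name from the list of things; names that differ only in an ending like _2 or _b are one class to them, and where a whole thing is asked for, a point or a joint stands for the part that bears it (a point fixed in the world has none). Each returns a list of dicts, best first, with "conf" (0 to 1); they miss things now and then, are a little off and sometimes report something else, mostly with a low value. They report only what shows in the picture. A call takes as long as a camera call. They do not tell look-alikes from the thing itself.
- look_for(camera, query): "at" ([x, y, z] in m, in world coordinates, good to about 4 mm: the middle of the surface that is visible of it).
- trace(camera, query): "pixels" (384x512 bool, what is visible of it).
- mark_of(camera, query): "at" ([x, y, z] in m, in world coordinates, good to about 4 mm: a listed point, or the origin of a listed thing).
The state is a dict: "time_s": time; "q": joint angles; "joint_velocities": joint speeds; "joint_torque": joint torques, N m; "ee_pos": TCP position; "ee_rot": TCP orientation; "ft_force": force on the tool from outside, world axes, zero at the start; "wrist_torque": the same for the moment, N m; "gripper_width": finger opening in m.
Only numpy, scipy, OpenCV 4.12 (cv2) and the standard library are available. Lean on these libraries where they do the work, as an engineer would, in place of code of your own. Each camera call takes 0.05 s, during which the arm holds its last target. There are 200 camera calls.

## Working session

There is one attempt and no reset: what is moved stays moved. The work goes in short steps, Python scripts to look and compute and a shell command to move; the robot and the scene stay as the last step left them, time stands still between calls to the robot, and variables do not carry over. Pictures are saved under pics/ and viewed, about 8 in all and at most 12, crops included, and the job is handed in when it is done.

```bash
mkdir -p pics
cat > h.py <<'E'
import numpy as np,cv2
from station import *
from scipy.spatial.transform import Rotation as R
def tool(): 
    o=get_obs(); return np.array(o["ee_pos"]),R.from_euler('xyz',o["ee_rot"])
def totool(p):
    t,r=tool(); return r.inv().apply(np.array(p)-t)*1000
def px(cam,p):
    c=get_calibration(cam);K=np.array(c["intrinsics"],float);k=c["k1"]
    return cv2.projectPoints(np.array([p],float),np.array(c["rvec"],float),np.array(c["tvec"],float),K,np.array([k,0,0,0],float))[0].ravel()
E
python3 - <<'E'
from h import *
np.set_printoptions(precision=3,suppress=True)
o=get_obs();print(o["time_s"],o["ee_pos"],o["ee_rot"],o["gripper_width"])
ims=[]
for c in ("scene","top"):
    im=capture(c);cv2.imwrite(f"pics/{c}0.png",im)
    for q in ["holder","push_plate","cup_floor","lock_hole","amber_bottle","white_bottle","tape_roll","instrument_tray"]:
        for d in mark_of(c,q)[:3]: print(c,q,np.array(d["at"]),round(d["conf"],2),px(c,d["at"]).round())
print(R.from_euler('xyz',o["ee_rot"]).as_matrix())
E
```

```text
0.0 [0.178 0.494 0.256] [-1.571  0.001  1.224] 0.08518301121840154
scene holder [ 0.553 -0.178  0.002] 0.77 [196. 158.]
scene push_plate [ 0.469 -0.16   0.091] 0.92 [216. 125.]
scene cup_floor [ 0.376 -0.148  0.011] 0.74 [239. 130.]
scene amber_bottle [ 0.545  0.405 -0.003] 0.71 [354. 254.]
scene amber_bottle [ 0.425  0.466 -0.002] 0.63 [396. 236.]
scene amber_bottle [0.46  0.378 0.003] 0.61 [362. 227.]
scene white_bottle [ 0.588  0.311 -0.003] 0.73 [317. 246.]
scene tape_roll [ 0.754  0.201 -0.002] 0.82 [247. 265.]
scene instrument_tray [ 0.778 -0.056 -0.002] 0.8 [172. 222.]
top holder [ 0.553 -0.175  0.001] 0.74 [351. 211.]
top push_plate [ 0.466 -0.164  0.094] 0.65 [357. 236.]
top push_plate [ 0.554 -0.178 -0.002] 0.32 [352. 211.]
top cup_floor [ 0.374 -0.147  0.011] 0.95 [346. 268.]
top lock_hole [ 0.576 -0.174  0.061] 0.81 [355. 200.]
top lock_hole [ 0.373 -0.149  0.016] 0.39 [347. 269.]
top amber_bottle [0.427 0.464 0.   ] 0.82 [147. 252.]
top amber_bottle [0.46  0.378 0.003] 0.57 [175. 241.]
top amber_bottle [ 0.55   0.405 -0.003] 0.54 [168. 213.]
top white_bottle [0.588 0.311 0.002] 0.55 [197. 201.]
top tape_roll [ 0.753  0.199 -0.002] 0.68 [233. 151.]
top instrument_tray [ 0.783 -0.053 -0.   ] 0.87 [310. 141.]
[[ 0.34  -0.001 -0.94 ]
 [ 0.94  -0.001  0.34 ]
 [-0.001 -1.     0.   ]]
```

View pics/scene0.png

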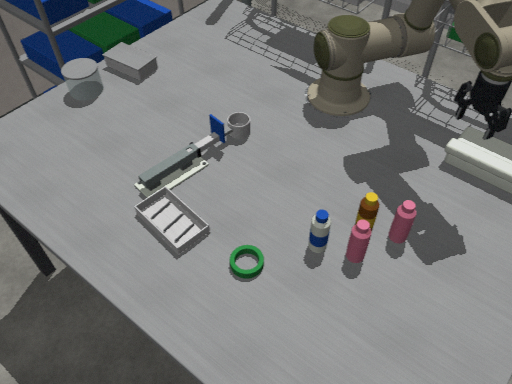

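View pics/top0.png

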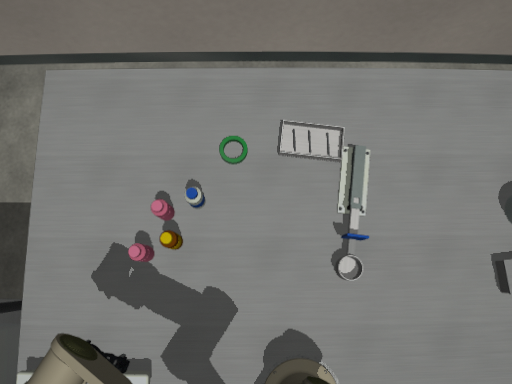

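The scene view shows three bottles of the amber shape: one amber with a yellow cap at scene (368,212) / top (170,240), and two pink ones at scene (403,222) and (358,243). Only the first is amber with a yellow cap, at about (0.460, 0.378). The holder is at scene (180,160) with its blue plate at (216,127) and its cup at (239,125). I'll confirm the bottle in a crop and start moving.

```bash
python3 -c "
import cv2
a=cv2.imread('pics/scene0.png');cv2.imwrite('pics/crop1.png',cv2.resize(a[180:275,300:425],None,fx=4,fy=4,interpolation=cv2.INTER_CUBIC))"
python3 -m inch '[[[85,-28.6,0,-29,0,0,0],[85,-28.6,0,-29,0,0,0],[85,-28.6,0,-29,0,0,0],[85,-28.6,0,-29,0,0,0],[85,-28.6,0,-29,0,0,0],[85,-28.6,0,-29,0,0,0],[85,-28.6,0,-29,0,0,0],[85,-28.6,0,-29,0,0,0],[85,-28.6,0,-29,0,0,0],[85,-28.6,0,-29,0,0,0],[0,-28.6,0,-29,0,0,0],[0,-28.6,0,-29,0,0,0]]]' 40
```

```text
time_s: 1.9
ee_pos: [0.3895, 0.0506, 0.2566]
ee_rot: [-1.572, -0.0, 1.224]
ft_force: [0.5, -0.4, -0.9]
gripper_width: 0.0638
```

View pics/crop1.png

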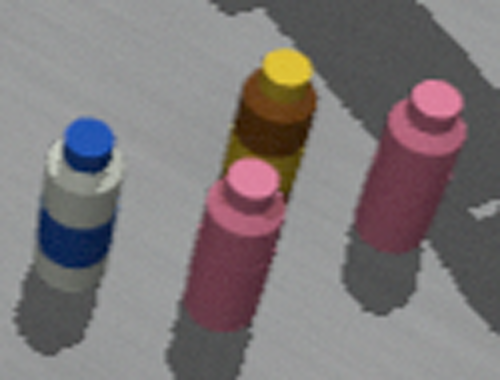

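The crop shows the amber bottle with the yellow cap at crop (288,68), standing behind a pink one, so that is my target. I continue to above the gap behind the push plate and align with the holder.

```bash
python3 -m inch '[[[0,-28.2,0,-28.7,0,0,0],[0,-28.2,0,-28.7,0,0,0],[0,-28.2,0,-28.7,0,0,0],[0,-28.2,0,-28.7,0,0,0],[0,-28.2,0,-28.7,0,0,0],[0,-28.2,0,-28.7,0,0,0],[0,0,0,0,0,-5.3,0],[0,0,0,0,0,-5.3,0],[0,0,0,0,0,0,0]]]'
python3 - <<'E'
from h import *
np.set_printoptions(precision=3,suppress=True)
for c in ("scene","top","wrist"):
    im=capture(c);cv2.imwrite(f"pics/{c}1.png",im)
    for q in ["holder","push_plate","cup_floor","lock_hole"]:
        for d in mark_of(c,q)[:2]: print(c,q,np.array(d["at"]),round(d["conf"],2),px(c,d["at"]).round())
E
```

```text
time_s: 2.65
ee_pos: [0.4935, -0.1655, 0.256]
ee_rot: [-1.57, -0.0, 1.411]
ft_force: [-0.2, 0.3, -0.2]
gripper_width: 0.0001
scene holder [ 0.553 -0.176  0.004] 0.77 [196. 158.]
scene push_plate [ 0.47  -0.165  0.091] 0.68 [214. 124.]
scene cup_floor [ 0.376 -0.148  0.009] 0.68 [239. 130.]
scene lock_hole [ 0.579 -0.18   0.063] 0.71 [187. 148.]
top holder [ 0.552 -0.176  0.002] 0.78 [351. 211.]
top push_plate [ 0.466 -0.165  0.089] 0.94 [356. 236.]
top cup_floor [ 0.375 -0.149  0.014] 0.8 [347. 268.]
top lock_hole [ 0.578 -0.175  0.06 ] 0.69 [356. 200.]
wrist holder [ 0.552 -0.174  0.003] 0.82 [253. 208.]
wrist push_plate [ 0.472 -0.162  0.086] 0.7 [253. 157.]
wrist cup_floor [ 0.376 -0.153  0.01 ] 0.8 [246.  56.]
wrist lock_hole [ 0.576 -0.175  0.057] 0.71 [256. 245.]
```

View pics/wrist1.png

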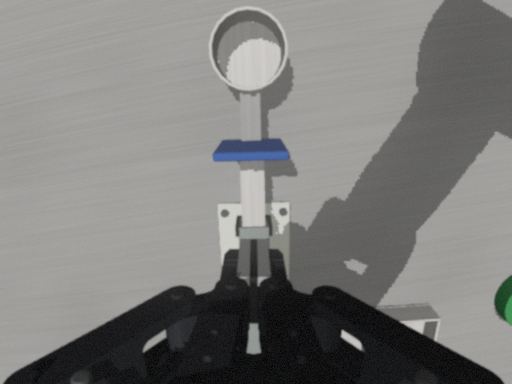

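The wrist view shows the holder running straight up the image, with the plate at (252,150) and the cup at (250,48), so I'm aligned. Next is descending behind the plate.

```bash
python3 -m inch '[[[0,0,39,0,0,0,0],[0,0,39,0,0,0,0],[0,0,39,0,0,0,0],[0,0,38,0,0,0,0],[0,0,0,0,0,0,0]]]'
python3 -m inch '[[[0,0,0,7,0,0,0],[0,0,0,7,0,0,0],[0,0,0,7,0,0,0],[0,0,0,7,0,0,0],[0,0,0,7,0,0,0],[0,0,0,0,0,0,0]]]'
```

```text
time_s: 3.82
ee_pos: [0.4905, -0.1632, 0.0952]
ee_rot: [-1.56, -0.004, 1.409]
ft_force: [0.0, 0.5, -0.8]
gripper_width: 0.0001
time_s: 4.32
ee_pos: [0.4587, -0.1597, 0.1035]
ee_rot: [-1.574, 0.002, 1.409]
ft_force: [-0.1, 0.6, 0.6]
gripper_width: 0.0003
```

```bash
cat > m.py <<'E'
from h import *
np.set_printoptions(precision=3,suppress=True)
u=np.array([-0.990,0.143])
t,_=tool();print("tcp hx",((t[:2]-[.5525,-.1755])@u).round(4),get_obs()["ft_force"])
for c in ("scene","top","wrist"):
    capture(c)
    for q in ["push_plate","cup_floor","lock"]:
        for d in mark_of(c,q)[:1]: print(c,q,np.array(d["at"]),round(d["conf"],2),"hx",((np.array(d["at"])[:2]-[.5525,-.1755])@u).round(4))
E
python3 m.py
```

```text
tcp hx 0.0951 [-0.119  0.613  0.621]
scene push_plate [ 0.451 -0.16   0.09 ] 0.62 hx 0.1032
scene cup_floor [ 0.587  0.312 -0.001] 0.46 hx 0.0356Traceback (most recent call last):
  File "m.py", line 8, in <module>
    for d in mark_of(c,q)[:1]: print(c,q,np.array(d["at"]),round(d["conf"],2),"hx",((np.array(d["at"])[:2]-[.5525,-.1755])@u).round(4))
             ~~~~~~~^^^^^
ValueError: it knows: amber_bottle, cup_floor, holder, instrument_tray, lock_hole, push_plate, tape_roll, white_bottle
```

The plate moves with the tool, about 9 to 11 mm ahead of the TCP. Continue slowly.

```bash
sed -i 's/,"lock"\]/]/' m.py
python3 -m inch '[[[0,0,0,7,0,0,0],[0,0,0,7,0,0,0],[0,0,0,7,0,0,0],[0,0,0,7,0,0,0],[0,0,0,6,0,0,0],[0,0,0,3,0,0,0],[0,0,0,0,0,0,0],[0,0,0,0,0,0,0]]]'
python3 m.py
```

```text
time_s: 5.13
ee_pos: [0.4228, -0.1536, 0.1019]
ee_rot: [-1.572, 0.001, 1.409]
ft_force: [1.1, -1.0, 0.1]
gripper_width: 0.0002
tcp hx 0.1316 [ 1.106 -0.953  0.115]
scene push_plate [ 0.414 -0.153  0.089] 0.8 hx 0.1407
scene cup_floor [ 0.322 -0.141  0.009] 0.63 hx 0.2327
top cup_floor [ 0.315 -0.141  0.011] 0.8 hx 0.2402
wrist push_plate [ 0.412 -0.153  0.088] 0.94 hx 0.1423
wrist cup_floor [ 0.318 -0.142  0.01 ] 0.63 hx 0.2368
```

```bash
python3 -m inch '[[[0,0,0,3,0,0,0],[0,0,0,3,0,0,0],[0,0,0,3,0,0,0],[0,0,0,1.5,0,0,0],[0,0,0,0,0,0,0]]]'
python3 -m inch '[[[0,0,0,1,0,0,0],[0,0,0,1,0,0,0],[0,0,0,0,0,0,0]]]'
python3 -m inch '[[[0,0,0,1,0,0,0],[0,0,0,0,0,0,0]]]'
```

```text
time_s: 6.0
ee_pos: [0.4114, -0.1514, 0.1011]
ee_rot: [-1.569, -0.001, 1.409]
ft_force: [-0.7, -0.4, 1.7]
gripper_width: -0.0001
time_s: 6.25
ee_pos: [0.41, -0.1512, 0.1012]
ee_rot: [-1.571, -0.0, 1.409]
ft_force: [2.4, 1.0, 0.2]
gripper_width: 0.0003
time_s: 6.42
ee_pos: [0.4091, -0.1511, 0.1012]
ee_rot: [-1.571, -0.0, 1.409]
ft_force: [2.4, 1.2, -1.8]
gripper_width: -0.0
```

```bash
python3 m.py
python3 - <<'E'
from h import *
for c in ("scene","top"):
    im=capture(c);p=px(c,[.577,-.179,.062]).astype(int);x,y=p
    cv2.imwrite(f"pics/l_{c}.png",cv2.resize(im[y-30:y+30,x-40:x+40],None,fx=5,fy=5,interpolation=cv2.INTER_CUBIC))
a=cv2.imread("pics/l_scene.png");b=cv2.imread("pics/l_top.png");cv2.imwrite("pics/l.png",np.hstack([a,b]))
E
```

```text
tcp hx 0.1455 [ 2.431  1.153 -1.833]
scene push_plate [ 0.399 -0.154  0.09 ] 0.8 hx 0.1549
scene cup_floor [ 0.304 -0.141  0.011] 0.96 hx 0.2512
top push_plate [ 0.575 -0.173  0.061] 0.61 hx -0.022
top cup_floor [ 0.302 -0.136  0.015] 0.92 hx 0.2539
wrist push_plate [ 0.4   -0.155  0.089] 0.9 hx 0.1539
wrist cup_floor [ 0.305 -0.146  0.009] 0.96 hx 0.2497
```

View pics/l.png

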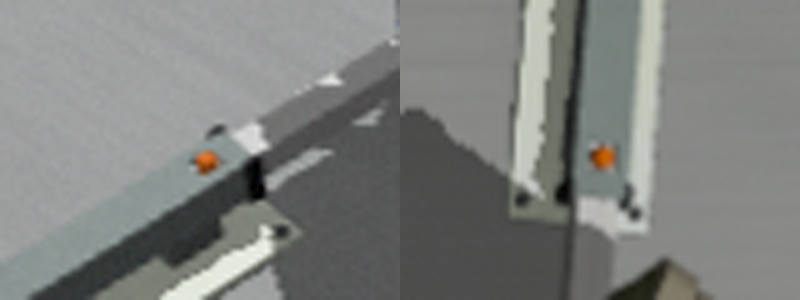

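The orange button shows in the hole in both views (left (205,160), right (602,157)). I check that it's locked by pushing a little more and watching whether force builds up.

```bash
python3 -m inch '[[[0,0,0,1.5,0,0,0],[0,0,0,0,0,0,0]]]'
python3 -m inch '[[[0,0,0,-20,0,0,0],[0,0,-40,0,0,0,0],[0,0,-40,0,0,0,0],[0,0,-40,0,0,0,0],[0,0,-10,0,0,0,0],[85,0,0,0,0,0,0],[85,0,0,0,0,0,0]]]'
python3 m.py
```

```text
time_s: 7.13
ee_pos: [0.4078, -0.151, 0.1013]
ee_rot: [-1.572, 0.0, 1.409]
ft_force: [5.4, 1.2, -2.7]
gripper_width: 0.0006
time_s: 7.72
ee_pos: [0.427, -0.1541, 0.2311]
ee_rot: [-1.57, 0.0, 1.409]
ft_force: [0.0, 0.3, -1.2]
gripper_width: 0.0236
tcp hx 0.1273 [ 0.043  0.262 -1.221]
scene push_plate [ 0.399 -0.152  0.089] 0.71 hx 0.1555
scene cup_floor [ 0.308 -0.142  0.013] 0.56 hx 0.2469
top push_plate [ 0.395 -0.155  0.092] 0.81 hx 0.1588
top cup_floor [ 0.3   -0.14   0.011] 0.78 hx 0.2547
wrist push_plate [ 0.398 -0.153  0.09 ] 0.74 hx 0.1567
wrist cup_floor [ 0.301 -0.142  0.01 ] 0.72 hx 0.2541
```

The force rose to 5 N while the TCP moved 1.3 mm, which could be button slack, so I'll re-check the button at the end. Now to the bottle.

```bash
python3 -m inch '[[[85,37.5,0,4,0,0,0],[85,37.5,0,4,0,0,0],[85,37.5,0,4,0,0,0],[85,37.5,0,4,0,0,0],[85,37.5,0,4,0,0,0],[85,37.5,0,4,0,0,0],[85,37.5,0,4,0,0,0],[85,37.5,0,4,0,0,0],[85,37.5,0,4,0,0,0],[85,37.5,0,4,0,0,0],[85,37.5,0,4,0,0,0],[85,37.5,0,4,0,0,0]]]'
python3 -m inch '[[[85,0,0,0,0,5.5,0],[85,0,0,0,0,5.5,0],[85,0,0,0,0,5.5,0],[85,0,0,0,0,0,0]]]'
python3 - <<'E'
from h import *
np.set_printoptions(precision=3,suppress=True)
for c in ("scene","top","wrist"):
    im=capture(c);cv2.imwrite(f"pics/{c}2.png",im)
    for d in mark_of(c,"amber_bottle")[:4]: print(c,np.array(d["at"]),round(d["conf"],2),px(c,d["at"]).round(),totool(d["at"]).round(1))
E
```

```text
time_s: 9.17
ee_pos: [0.4522, 0.2997, 0.2312]
ee_rot: [-1.571, 0.0, 1.409]
ft_force: [0.5, -1.0, 1.3]
gripper_width: 0.0852
time_s: 9.5
ee_pos: [0.4524, 0.2979, 0.231]
ee_rot: [-1.57, 0.0, 1.118]
ft_force: [0.1, -0.1, -0.5]
gripper_width: 0.085
scene [0.461 0.38  0.001] 0.83 [363. 228.] [ 78.2 229.9  28.4]
scene [ 0.548  0.406 -0.001] 0.79 [354. 254.] [138.9 231.7 -39.3]
scene [ 0.551 -0.177  0.001] 0.66 [197. 158.] [-385.3  230.7 -293.8]
scene [ 0.426  0.467 -0.001] 0.55 [396. 237.] [141.2 232.2  96.4]
top [ 0.549  0.407 -0.002] 0.75 [167. 213.] [141.1 233.1 -39.8]
top [0.426 0.465 0.001] 0.47 [147. 252.] [139.4 230.2  96.5]
wrist [ 0.461  0.38  -0.005] 0.91 [322. 140.] [ 77.7 236.3  28.2]
wrist [0.425 0.466 0.003] 0.81 [386.  76.] [139.5 228.5  97.5]
wrist [ 0.549  0.406 -0.004] 0.72 [370. 198.] [139.6 235.7 -39.5]
```

View pics/wrist2.png

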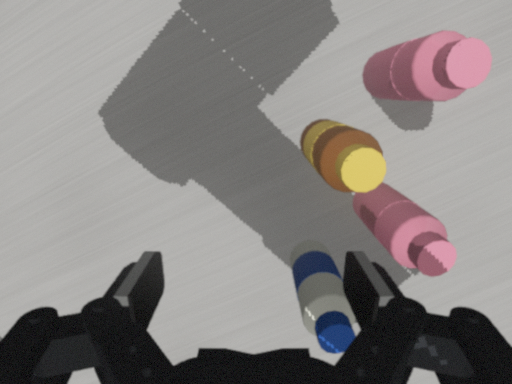

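The wrist view shows the amber bottle with its yellow cap at (360,168), pink bottles at (465,62) and (436,258), and the white one at (330,300). The offset to the amber bottle is tool x +78, z +28. I move over it and descend.

```bash
python3 -m inch '[[[85,39,0,14.2,0,0,0],[85,39,0,14.2,0,0,0],[85,0,0,0,0,0,0],[85,0,0,0,0,0,0]]]'
python3 - <<'E'
from h import *
print(totool([.461,.380,.105]).round(1))
capture("wrist")
for d in mark_of("wrist","amber_bottle")[:3]: print(d["at"],d["conf"],totool(d["at"]).round(1))
E
```

```text
time_s: 10.13
ee_pos: [0.4605, 0.3814, 0.2306]
ee_rot: [-1.57, 0.001, 1.124]
ft_force: [-0.7, -0.2, 0.4]
gripper_width: 0.0847
[ -1.  125.6  -1.1]
[0.55, 0.4081, -0.0021] 0.83 [ 64.5 233.2 -68.1]
[0.4253, 0.4668, 0.0001] 0.78 [ 63.2 231.   69.8]
[0.4577, 0.3773, -0.0012] 0.67 [ -3.4 232.3   1.7]
```

```bash
python3 -m inch '[[[85,-1,32,0,0,0,0],[85,0,32,0,0,0,0],[85,0,32,0,0,0,0],[85,0,30,0,0,0,0],[85,0,0,0,0,0,0],[85,0,0,0,0,0,0]]]'
python3 -m inch '[[[30,0,0,0,0,0,0],[30,0,0,0,0,0,0],[30,0,0,0,0,0,0],[30,0,0,0,0,0,0],[30,0,0,0,0,0,0],[30,0,0,0,0,0,0]]]' 40
python3 -m inch '[[[30,0,-10,0,0,0,0],[30,0,-15,0,0,0,0],[30,0,-20,0,0,0,0],[30,0,-20,0,0,0,0],[30,0,-20,0,0,0,0],[30,0,-20,0,0,0,0],[30,0,-20,0,0,0,0],[30,0,0,0,0,0,0],[30,0,0,0,0,0,0]]]'
```

```text
time_s: 10.73
ee_pos: [0.4605, 0.3784, 0.1054]
ee_rot: [-1.57, 0.001, 1.12]
ft_force: [0.3, 0.1, 0.6]
gripper_width: 0.085
time_s: 11.23
ee_pos: [0.4611, 0.3795, 0.1074]
ee_rot: [-1.573, -0.002, 1.121]
ft_force: [-1.1, -2.9, 7.6]
gripper_width: 0.0485
time_s: 11.98
ee_pos: [0.4605, 0.3795, 0.2313]
ee_rot: [-1.572, -0.002, 1.121]
ft_force: [-0.4, -0.5, -2.3]
gripper_width: 0.0486
```

The bottle is held (48.5 mm opening, −2.3 N weight). Carry it to the cup.

```bash
python3 -m inch '[[[30,-15,-5,-2.4,0,0,0],[30,-28,-5,-4.4,0,0,0],[30,-36,-5,-5.7,0,0,0],[30,-36,-5,-5.7,0,0,0],[30,-36,0,-5.7,0,0,0],[30,-36,0,-5.7,0,0,0],[30,-36,0,-5.7,0,0,0],[30,-36,0,-5.7,0,0,0],[30,-36,0,-5.7,0,0,0],[30,-36,0,-5.7,0,0,0],[30,-36,0,-5.7,0,0,0],[30,-36,0,-5.7,0,0,0]]]'
python3 -m inch '[[[30,-36,0,-5.7,0,0,0],[30,-32,0,-5,0,0,0],[30,-26,0,-4,0,0,0],[30,-18,0,-3,0,0,0],[30,0,0,0,0,0,0],[30,0,0,0,0,0,0]]]'
python3 - <<'E'
from h import *
np.set_printoptions(precision=4,suppress=True)
for c in ("scene","top","wrist","scene","top","wrist"):
    im=capture(c);cv2.imwrite(f"pics/{c}3.png",im)
    for q in ("cup_floor","amber_bottle","lock_hole","push_plate"):
        for d in mark_of(c,q)[:1]: print(c,q,np.array(d["at"]),round(d["conf"],2),px(c,d["at"]).round(),totool(d["at"]).round(1))
a=cv2.imread("pics/scene3.png")[60:180,150:310];b=cv2.imread("pics/wrist3.png")
cv2.imwrite("pics/j3.png",np.hstack([cv2.resize(a,(400,300)),cv2.resize(b,(400,300))]))
E
```

```text
time_s: 12.98
ee_pos: [0.3412, -0.0123, 0.2493]
ee_rot: [-1.569, 0.0, 1.122]
ft_force: [1.7, -1.3, -0.5]
gripper_width: 0.0485
time_s: 13.48
ee_pos: [0.3094, -0.12, 0.2495]
ee_rot: [-1.569, -0.001, 1.119]
ft_force: [0.5, 0.5, -0.8]
gripper_width: 0.0486
scene cup_floor [ 0.3032 -0.1431  0.0138] 0.79 [254. 119.] [-24.6 235.9  -4.8]
scene amber_bottle [ 0.3078 -0.1209  0.1432] 0.98 [258.  91.] [ -2.7 106.7   1. ]
scene lock_hole [ 0.5778 -0.1817  0.0585] 0.81 [187. 149.] [  59.5  191.4 -268.6]
scene push_plate [ 0.3994 -0.1546  0.0905] 0.75 [232. 114.] [  6.7 159.6 -96. ]
top cup_floor [ 0.2993 -0.1373  0.0129] 0.71 [344. 293.] [-20.9 237.3   1.9]
top amber_bottle [0.4236 0.4612 0.0003] 0.93 [148. 253.] [572.4 250.  149.6]
top lock_hole [ 0.5812 -0.1752  0.0619] 0.8 [356. 199.] [  67.5  188.4 -268.5]
top push_plate [ 0.3894 -0.1541  0.0904] 0.67 [354. 263.] [  3.4 159.9 -86.5]
wrist cup_floor [ 0.3035 -0.1427  0.0093] 0.67 [233. 168.] [-23.5 241.   -4.1]
wrist amber_bottle [ 0.3062 -0.1196  0.1406] 0.59 [251. 196.] [ -1.5 109.7   3.4]
wrist push_plate [ 0.3041 -0.1414  0.013 ] 0.25 [234. 168.] [-22.  237.3  -4.1]
scene cup_floor [ 0.3014 -0.1404  0.0134] 0.62 [255. 119.] [-22.2 236.9  -1.3]
scene amber_bottle [ 0.3073 -0.1233  0.1422] 0.9 [257.  91.] [ -4.2 108.1   0.9]
scene lock_hole [ 0.5785 -0.1798  0.0617] 0.61 [188. 148.] [  62.8  188.6 -267.9]
scene push_plate [ 0.3977 -0.1527  0.0878] 0.57 [233. 115.] [  8.6 162.5 -93.3]
top cup_floor [ 0.2984 -0.1372  0.0118] 0.81 [344. 294.] [-20.6 238.5   2.8]
top amber_bottle [ 0.5502  0.4081 -0.0026] 0.92 [167. 213.] [579.9 252.9  13.2]
top lock_hole [ 0.5762 -0.177   0.0627] 0.57 [356. 200.] [  64.3  187.6 -264.6]
top push_plate [ 0.3967 -0.1564  0.0933] 0.57 [355. 260.] [  4.8 157.  -94.1]
wrist cup_floor [ 0.3018 -0.1404  0.0083] 0.93 [234. 165.] [-22.1 242.   -1.6]
wrist amber_bottle [ 0.3085 -0.1208  0.1397] 0.9 [251. 199.] [ -1.5 110.6   0.9]
```

View pics/j3.png

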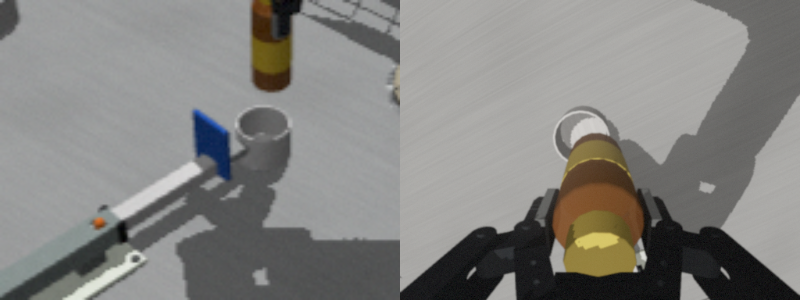

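The left view shows the bottle above and beside the cup (bottle base at (270,85), rim at (263,122)), with the orange button still out at (98,223). The right, wrist view shows it held straight. I shift −20/−4 mm and lower to just above the rim.

```bash
python3 -m inch '[[[30,-10,0,-2,0,0,0],[30,-10,0,-2,0,0,0],[30,0,20,0,0,0,0],[30,0,25,0,0,0,0],[30,0,20,0,0,0,0],[30,0,10,0,0,0,0],[30,0,0,0,0,0,0],[30,0,0,0,0,0,0]]]'
python3 - <<'E'
from h import *
np.set_printoptions(precision=4,suppress=True)
for c in ("scene","top","wrist","scene","wrist"):
    im=capture(c);cv2.imwrite(f"pics/{c}4.png",im)
    for q in ("cup_floor","amber_bottle"):
        for d in mark_of(c,q)[:1]: print(c,q,np.array(d["at"]),round(d["conf"],2),px(c,d["at"]).round(),totool(d["at"]).round(1))
a=cv2.imread("pics/scene4.png")[70:160,200:320];b=cv2.imread("pics/wrist4.png")[60:360,100:400]
cv2.imwrite("pics/j4.png",np.hstack([cv2.resize(a,(400,300),interpolation=cv2.INTER_CUBIC),b]))
E
```

```text
time_s: 15.65
ee_pos: [0.3049, -0.1396, 0.1755]
ee_rot: [-1.57, -0.0, 1.121]
ft_force: [0.4, -0.8, -0.8]
gripper_width: 0.0487
scene cup_floor [ 0.5522 -0.1778  0.0038] 0.75 [196. 157.] [  73.4  172.6 -238.6]
scene amber_bottle [ 0.4262  0.4702 -0.0021] 0.97 [397. 237.] [602.2 177.6 156.5]
top cup_floor [ 0.2989 -0.1372  0.0136] 0.84 [344. 294.] [ -0.2 162.3   6.9]
top amber_bottle [0.4255 0.4631 0.0021] 0.92 [147. 253.] [595.4 173.3 153.7]
wrist cup_floor [ 0.3039 -0.1416  0.0099] 0.78 [250. 181.] [ -2.1 165.7   0.2]
wrist amber_bottle [ 0.3057 -0.1376  0.0649] 0.83 [255. 200.] [  2.2 110.6   0.2]
scene cup_floor [ 0.3028 -0.1431  0.0132] 0.67 [254. 119.] [ -4.  162.2   0.4]
scene amber_bottle [ 0.5475  0.4058 -0.0005] 0.94 [354. 254.] [596.7 175.8  18.6]
wrist amber_bottle [ 0.3024 -0.1424  0.0636] 0.77 [248. 199.] [ -3.6 111.7   0.9]
```

View pics/j4.png

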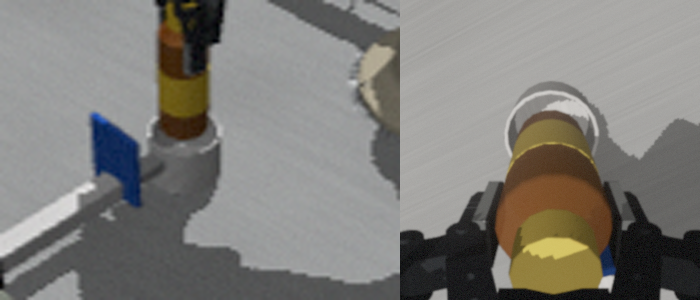

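The bottle is centred over the rim in both views (left: base at x≈184, rim at 183; right: axis at 550, rim at 553). Lower into the cup.

```bash
python3 -m inch '[[[30,-1,8,1,0,0,0],[30,0,10,0,0,0,0],[30,0,10,0,0,0,0],[30,0,10,0,0,0,0],[30,0,6,0,0,0,0],[30,0,4,0,0,0,0],[30,0,0,0,0,0,0],[30,0,0,0,0,0,0]]]'
python3 -m inch '[[[30,0,2,0,0,0,0],[30,0,2,0,0,0,0],[30,0,0,0,0,0,0]]]'
python3 -m inch '[[[30,0,1,0,0,0,0],[30,0,1,0,0,0,0],[30,0,0,0,0,0,0]]]'
```

```text
time_s: 17.07
ee_pos: [0.3036, -0.1402, 0.1275]
ee_rot: [-1.571, 0.0, 1.121]
ft_force: [-0.4, -0.3, -2.1]
gripper_width: 0.0484
time_s: 17.32
ee_pos: [0.3035, -0.14, 0.1232]
ee_rot: [-1.571, 0.0, 1.121]
ft_force: [1.2, 0.5, -1.3]
gripper_width: 0.0486
time_s: 17.57
ee_pos: [0.3034, -0.14, 0.1212]
ee_rot: [-1.571, -0.0, 1.121]
ft_force: [-0.3, 0.3, -1.6]
gripper_width: 0.0488
```

```bash
python3 -m inch '[[[30,0,1,0,0,0,0],[30,0,0,0,0,0,0]]]'
python3 -m inch '[[[30,0,1,0,0,0,0],[30,0,0,0,0,0,0]]]'
python3 -m inch '[[[30,0,1,0,0,0,0],[30,0,0,0,0,0,0]]]'
```

```text
time_s: 17.73
ee_pos: [0.3037, -0.1402, 0.1205]
ee_rot: [-1.571, 0.0, 1.121]
ft_force: [-0.4, 1.0, 2.4]
gripper_width: 0.0488
time_s: 17.9
ee_pos: [0.3041, -0.1406, 0.1203]
ee_rot: [-1.573, 0.0, 1.121]
ft_force: [-1.4, 2.0, 15.9]
gripper_width: 0.0485
time_s: 18.07
ee_pos: [0.3047, -0.1412, 0.1199]
ee_rot: [-1.575, 0.001, 1.121]
ft_force: [-2.4, 1.6, 22.2]
gripper_width: 0.0486
```

It's seated on the floor at the expected height. I ease off the pressure, open, and rise.

```bash
python3 -m inch '[[[30,0,-1,0,0,0,0],[30,0,-0.7,0,0,0,0],[30,0,0,0,0,0,0]]]'
python3 -m inch '[[[54,0,0,0,0,0,0],[60,0,0,0,0,0,0],[70,0,0,0,0,0,0],[80,0,0,0,0,0,0],[85,0,0,0,0,0,0],[85,0,0,0,0,0,0]]]'
python3 -m inch '[[[85,0,-15,0,0,0,0],[85,0,-25,0,0,0,0],[85,0,-30,0,0,0,0],[85,0,-30,0,0,0,0],[85,0,-30,0,0,0,0],[85,30,0,0,0,0,0],[85,35,0,0,0,0,0],[85,35,0,0,0,0,0],[85,35,0,0,0,0,0],[85,0,0,0,0,0,0],[85,0,0,0,0,0,0]]]'
python3 - <<'E'
from h import *
np.set_printoptions(precision=4,suppress=True)
for c in ("scene","top"):
    im=capture(c);cv2.imwrite(f"pics/{c}5.png",im)
    for q in ("cup_floor","amber_bottle","white_bottle","tape_roll","instrument_tray","push_plate","holder"):
        for d in mark_of(c,q)[:3]: print(c,q,np.array(d["at"]),round(d["conf"],2))
a=cv2.imread("pics/scene5.png")[70:190,150:310];b=cv2.imread("pics/top5.png")[180:330,270:420]
cv2.imwrite("pics/j5.png",np.hstack([cv2.resize(a,(400,300),interpolation=cv2.INTER_CUBIC),cv2.resize(b,(300,300),interpolation=cv2.INTER_CUBIC)]))
E
```

```text
time_s: 18.32
ee_pos: [0.3035, -0.1401, 0.12]
ee_rot: [-1.571, 0.0, 1.121]
ft_force: [-1.1, -0.5, 2.9]
gripper_width: 0.0491
time_s: 18.82
ee_pos: [0.3035, -0.14, 0.12]
ee_rot: [-1.571, -0.0, 1.121]
ft_force: [-0.3, 0.3, -0.0]
gripper_width: 0.0851
time_s: 19.73
ee_pos: [0.3623, -0.0172, 0.2499]
ee_rot: [-1.57, 0.0, 1.125]
ft_force: [0.2, 0.2, 0.3]
gripper_width: 0.0847
scene cup_floor [ 0.3044 -0.1401  0.0107] 0.58
scene amber_bottle [ 0.2995 -0.1406  0.0134] 0.88
scene amber_bottle [0.4247 0.467  0.0001] 0.67
scene amber_bottle [ 0.5477  0.4072 -0.0009] 0.57
scene white_bottle [ 0.5866  0.3129 -0.0006] 0.57
scene tape_roll [0.751  0.1987 0.0003] 0.72
scene instrument_tray [ 0.7765 -0.055  -0.002 ] 0.58
scene push_plate [ 0.398  -0.1543  0.0912] 0.84
scene push_plate [0.7541 0.1972 0.0014] 0.37
scene holder [ 0.5539 -0.1768  0.0028] 0.66
top cup_floor [ 0.3008 -0.1382  0.0126] 0.81
top amber_bottle [0.4278 0.4678 0.0022] 0.87
top amber_bottle [0.5517 0.4064 0.0001] 0.68
top white_bottle [0.5862 0.3066 0.0014] 0.61
top tape_roll [ 0.7544  0.1956 -0.0044] 0.91
top instrument_tray [ 0.7828 -0.0517 -0.0027] 0.83
top push_plate [ 0.3955 -0.1542  0.0921] 0.62
top holder [ 0.5568 -0.178  -0.0002] 0.64
```

View pics/j5.png

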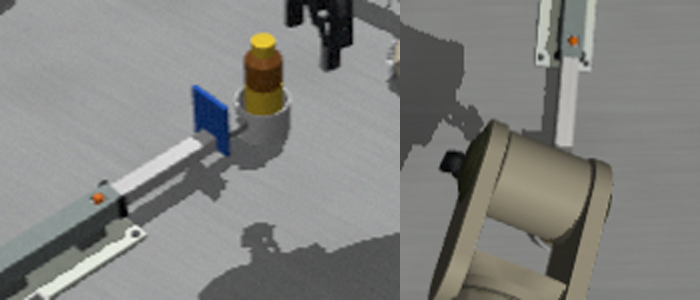

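The amber bottle stands upright in the cup (left (263,75)), the orange button is up in both views (left (97,198), right (573,41)), and the gripper is clear. I'm handing in.

```bash
python3 -c "from station import order,get_obs; print(order.close_job(), get_obs()['time_s'])"
```

```text
the job is handed in; nothing more can be done
the job is handed in; nothing more can be done
```

I slid the holder's arm out until the orange button came up through the hole. Then I stood the amber, yellow-capped bottle in the cup and handed the job in at about 20 s of the 61 s.

- **Lock:** The last pictures show the orange button up in both the scene and top views. The push plate is about 156 mm from the tube mouth, as expected when locked. An extra push moved the tool 1.3 mm at about 5 N. I took that as play in the lock, and did not test it by pulling the arm back.
- **Bottle:** It stands upright in the cup at floor height (z about 13 mm), about 4 mm from the cup centre in the scene view. The top camera could not see it past the arm. On setting down I pressed to about 22 N, then eased to 3 N before opening the gripper.
- **Bystanders:** The white bottle, tape roll, tray and both pink bottles read within about 5 mm of where they started, which is about the networks' accuracy. The gripper was clear with about zero force at the end.

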